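Grade the cacti by height along the coaster row

TASK

Set the four potted cacti out on the birch riser, upright and each centred on its own teal glass coaster, in order of height: the shortest nearest the globe lamp and the tallest farthest from it, so that none stands in another's shade. Keep the plants upright on the way, set them down gently because the coasters are glass, and leave the ink bottle where it stands.

Things in the scene. Friction and masses are not known exactly. Their poses are not given: they have to be found in the camera images.
- globe_mid (a point): The shortest of the four cacti: one small ribbed ball cactus in a plain round grey concrete pot, loose, about 80 g (may vary by a quarter). 48 mm tall over all; the pot is a straight cylinder 40 mm across and 34 mm high, rim at the top, so it is gripped on its side below the rim. The point lies on the pot's vertical axis, half-way up the whole plant, 24 mm above the underside of the pot; z is up when upright.
- twin_mid (a point): The second shortest of the four cacti: two ribbed stems, one larger and one smaller in a plain round grey concrete pot, loose, about 125 g (may vary by a quarter). 60 mm tall over all; the pot is a straight cylinder 46 mm across and 42 mm high, rim at the top, so it is gripped on its side below the rim. The point lies on the pot's vertical axis, half-way up the whole plant, 30 mm above the underside of the pot; z is up when upright.
- cluster_mid (a point): The second tallest of the four cacti: a clump of three ribbed stems in a plain round grey concrete pot, loose, about 190 g (may vary by a quarter). 72 mm tall over all; the pot is a straight cylinder 52 mm across and 52 mm high, rim at the top, so it is gripped on its side below the rim. The point lies on the pot's vertical axis, half-way up the whole plant, 36 mm above the underside of the pot; z is up when upright.
- column_mid (a point): The tallest of the four cacti: one thick ribbed stem in a plain round grey concrete pot, loose, about 270 g (may vary by a quarter). 84 mm tall over all; the pot is a straight cylinder 58 mm across and 62 mm high, rim at the top, so it is gripped on its side below the rim. The point lies on the pot's vertical axis, half-way up the whole plant, 42 mm above the underside of the pot; z is up when upright.
- coaster_a: One of four alike round teal glass coasters, 90 mm across and 6 mm thick, fixed in a straight row, 110 mm from centre to centre, on a low birch riser (100 mm by 470 mm, top 18 mm above the desk). The origin is the centre of its underside, so its top face lies 6 mm above the origin, 24 mm above the desk. The letters say nothing of the order in the row.
- coaster_b: One of four alike round teal glass coasters, 90 mm across and 6 mm thick, fixed in a straight row, 110 mm from centre to centre, on a low birch riser (100 mm by 470 mm, top 18 mm above the desk). The origin is the centre of its underside, so its top face lies 6 mm above the origin, 24 mm above the desk. The letters say nothing of the order in the row.
- coaster_c: One of four alike round teal glass coasters, 90 mm across and 6 mm thick, fixed in a straight row, 110 mm from centre to centre, on a low birch riser (100 mm by 470 mm, top 18 mm above the desk). The origin is the centre of its underside, so its top face lies 6 mm above the origin, 24 mm above the desk. The letters say nothing of the order in the row.
- coaster_d: One of four alike round teal glass coasters, 90 mm across and 6 mm thick, fixed in a straight row, 110 mm from centre to centre, on a low birch riser (100 mm by 470 mm, top 18 mm above the desk). The origin is the centre of its underside, so its top face lies 6 mm above the origin, 24 mm above the desk. The letters say nothing of the order in the row.
- lamp: Globe lamp, fixed: round aluminium foot 70 mm across, short stem, white ball 76 mm across, 163 mm tall in all. It stands on the desk beyond one end of the row (either end), in line with it, 165 mm from the centre of the nearest coaster. A black pencil cup (72 mm across, pencils up to about 180 mm high) stands in the same way beyond the other end. The origin is the centre of the lamp's underside.
- ink_bottle: Dark round glass ink bottle with a black cap, 46 mm across and 52 mm high, loose, standing on the desk among the cacti; not to be moved. The origin is the centre of its underside. A low round aluminium pencil sharpener (44 mm across, 26 mm high) also stands there and does not matter.

How it is judged (in metres and radians):
At the end, for the whole second after the job is handed in: Each cactus stands upright (within 0.1 rad) and at rest on the top of a coaster, its axis within 15 mm of the coaster's centre, and counted from the lamp the row reads shortest, second shortest, second tallest, tallest (48, 60, 72, 84 mm) ((horizontal distance between globe_mid and coaster_a below 0.015 m or horizontal distance between globe_mid and coaster_b below 0.015 m or horizontal distance between globe_mid and coaster_c below 0.015 m or horizontal distance between globe_mid and coaster_d below 0.015 m) and horizontal distance between globe_mid and lamp between 0.135 and 0.195 m and height (world z) of globe_mid between 0.044 and 0.052 m and angle between each of globe_mid, twin_mid, cluster_mid, column_mid's own z axis and vertical below 0.1 rad and linear speed of each of globe, twin, cluster, column below 0.02 m/s and (horizontal distance between twin_mid and coaster_a below 0.015 m or horizontal distance between twin_mid and coaster_b below 0.015 m or horizontal distance between twin_mid and coaster_c below 0.015 m or horizontal distance between twin_mid and coaster_d below 0.015 m) and horizontal distance between twin_mid and lamp between 0.245 and 0.305 m and height (world z) of twin_mid between 0.05 and 0.058 m and (horizontal distance between cluster_mid and coaster_a below 0.015 m or horizontal distance between cluster_mid and coaster_b below 0.015 m or horizontal distance between cluster_mid and coaster_c below 0.015 m or horizontal distance between cluster_mid and coaster_d below 0.015 m) and horizontal distance between cluster_mid and lamp between 0.355 and 0.415 m and height (world z) of cluster_mid between 0.056 and 0.064 m and (horizontal distance between column_mid and coaster_a below 0.015 m or horizontal distance between column_mid and coaster_b below 0.015 m or horizontal distance between column_mid and coaster_c below 0.015 m or horizontal distance between column_mid and coaster_d below 0.015 m) and horizontal distance between column_mid and lamp between 0.465 and 0.525 m and height (world z) of column_mid between 0.062 and 0.07 m); the robot touches nothing.
It fails at once if a cactus is tipped well over, so that its grit would spill (angle between any of globe_mid, twin_mid, cluster_mid, column_mid's own z axis and vertical above 0.6 rad).
It fails at once if a glass coaster is struck or pressed with more than 60 N (contact force between any of coaster_a, coaster_b, coaster_c, coaster_d and anything else above 60 N).
It fails at once if a cactus is let fall from more than about 15 mm, out of the fingers ((contact force between the fingers and globe below 0.05 N and linear speed of globe above 0.5 m/s) or (contact force between the fingers and twin below 0.05 N and linear speed of twin above 0.5 m/s) or (contact force between the fingers and cluster below 0.05 N and linear speed of cluster above 0.5 m/s) or (contact force between the fingers and column below 0.05 N and linear speed of column above 0.5 m/s)).
It fails at once if the ink bottle is pushed more than 25 mm or tipped (distance of ink_bottle from where it was at the start of the episode above 0.025 m or angle between ink_bottle's own z axis and vertical above 0.5 rad).
It also fails if it takes over 93 s, if anything falls off the work surface, if the arm or the gripper's body presses on something with over 40 N, if the wrist force passes 120 N, or if a joint passes its speed limit or range.

ROBOT

A 7-joint arm with a two-finger parallel gripper is mounted at the origin on the work surface. World frame = base frame: x ahead of the robot, y to its left, z up, the work surface at z = 0. Lengths are in m, angles in degrees, forces in N, time in s.
With the tool pointing down it reaches from about 0.4 to 0.85 m from the base axis. Payload 4.4 kg.
Tool frame: the origin (TCP) lies midway between the tips of the shut fingers; the grasp point (between the pads) lies 19 mm behind it; x points along the fingers, y is the direction in which the jaws open and shut, and the axes are right-handed (so a half turn about x gives the same grasp; the last joint's range is limited). The gripper opens to 94 mm and grips with 3 to 60 N. Pads are 16 mm wide; open, the fingers measure 119 mm over their backs; the gripper's body (75 mm by 177 mm) begins 78 mm behind the grasp point.
Start: joints at [68.824, 36.005, 2.206, 86.941, -1.547, 57.084, -1.146], TCP at [0.194, -0.62, 0.205] pointing down, gripper open.
Joint ranges: [-175.42, 175.42], [-21.48, 121.26], [-71.46, 75.88], [10.55, 141.38], [-63.04, 243.04], [13.31, 113.54], [-168.57, 168.57]. Speed limits (degrees/s): [147.25, 147.25, 180, 180, 180, 180, 180].

INTERFACE

Orientations are given as a 3x3 rotation matrix whose columns are the frame's x, y, z axes.
In Python, from rig import manip, capture gives the robot as it stands. The module is installed in compiled form; this text tells all that it offers.
- The arm moves only by the tool move_arm, never from a script. Its argument "deltas" is a list of rows, each a list of 7 numbers: the shift along the tool's x, y, z in cm, then the turn, a rotation vector about the tool's x, y, z in rad, then the opening, from -1 (shut) to 1 (fully open), so that 0 is half open. In form: [[x, y, z, wx, wy, wz, claw], ...]. A call has exactly 10 rows; each row is the pose to reach, as a shift and turn from the pose commanded when the call began, along the tool's axes at that moment; what a row does not reach only later rows make up. A row lasts 1/12 s, in which the tool goes at most 41.7 mm and 7.16 degrees, less where a joint would pass 70% of its speed; a pose out of reach is approached as far as the arm can. A call with a gripper value outside its range is refused whole. The fingers move at their own pace and stop on an object; "newtons" is the grip in N (left out, the last holds). Time passes only in rows, so rows that repeat a pose let the fingers close, or fill a call up. It gives the time, the measured TCP pose, the force and the opening at its end, in the units of the state.
- manip.state(): the state, without advancing time (a new reading comes with each control period).
- capture(name): name is "side" or "top"; returns a dict with "color" (400x640x3 uint8, red, green, blue), "range_z" (400x640 float32, m along the optical axis (not along the pixel's ray), 0 where there is no reading), "camera_matrix" (3x3 intrinsics, pixels), "extrinsics" (4x4, takes a point from world to camera coordinates). Camera axes: x right, y up, looking along -z (the intrinsics and any distortion apply to the point x, -y, -z); pixel columns grow to the right and rows downward; lengths in m; the calibration is good to about 2 mm. A picture is of the moment at which its call begins.
- manip.close_job(): hands the job in, once; it reports no verdict.
The state is a dict: "time": time; "joint_positions": joint angles; "joint_velocities": joint speeds; "joint_efforts": joint torques, N m; "eef_pos": TCP position; "tcp_rot": TCP orientation; "contact_force": force on the tool from outside, world axes, zero at the start; "torque": the same for the moment, N m; "gripper_width": opening from 0.0 (shut) to 1.0 (fully open).
Only numpy, scipy, OpenCV 4.12 (cv2) and the standard library are available. Lean on these libraries where they do the work, as an engineer would, in place of code of your own. Each camera call takes 0.05 s, during which the arm holds its last target.

## Working session

There is one attempt and no reset: what is moved stays moved. The work goes in short steps, Python scripts to look and compute and a tool call to move; the robot and the scene stay as the last step left them, time stands still between calls to the robot, and variables do not carry over. Pictures are saved under pics/ and viewed, and the job is handed in when it is done.

Besides the shell and the picture viewer there is one more tool, called after "Call:" as name(argument=value, ...), one argument or row to a line, values as JSON. move_arm: Moves the arm, as the interface text tells. Its arguments: {"type":"object","properties":{"deltas":{"type":"array","items":{"type":"array","items":{"type":"number"}}},"newtons":{"type":"number"}},"required":["deltas"]}

```bash
mkdir -p pics
cat > h.py <<'E'
import numpy as np, cv2
from rig import manip, capture
def cloud(c):
    z=c["range_z"];K=c["camera_matrix"];E=c["extrinsics"]
    v,u=np.mgrid[0:z.shape[0],0:z.shape[1]]
    X=(u-K[0,2])/K[0,0]*z; Y=(v-K[1,2])/K[1,1]*z
    P=np.stack([X,-Y,-z],-1)
    R=E[:3,:3];t=E[:3,3]
    W=(P-t)@R
    W[z<=0]=np.nan
    return W
E
python3 - <<'E'
from h import *
for n in ("top","side"):
    c=capture(n); cv2.imwrite(f"pics/{n}0.png",c["color"][...,::-1]); np.savez(f"{n}0.npz",**c)
    print(n,c["camera_matrix"],c["extrinsics"])
s=manip.state();print(s)
E
```

```text
top [[379.17631156   0.         318.66695619]
 [  0.         379.17631156 199.65201347]
 [  0.           0.           1.        ]] [[ 0.07530276 -0.99715957  0.00151108 -0.00132672]
 [ 0.97630813  0.07403623  0.20332502 -0.50681584]
 [-0.20285936 -0.01383565  0.97911013 -1.03484111]
 [ 0.          0.          0.          1.        ]]
side [[442.98585839   0.         317.1101012 ]
 [  0.         442.98585839 203.88591111]
 [  0.           0.           1.        ]] [[-9.69938718e-01 -2.43349297e-01  5.34131372e-05  4.97691123e-01]
 [ 1.51429249e-01 -6.03393041e-01  7.82934238e-01 -1.15947805e-01]
 [-1.90494267e-01  7.59406319e-01  6.22104474e-01 -1.00131558e+00]
 [ 0.00000000e+00  0.00000000e+00  0.00000000e+00  1.00000000e+00]]
{'time': 0.1, 'joint_positions': array([68.8228485 , 36.05265375,  2.20309837, 86.98812672, -1.54719956,
       57.08220258, -1.14645522]), 'joint_velocities': array([ 0.02251765, -0.14963441, -0.04140098, -0.14048425, -0.04789382,
        0.07964009,  0.06954897]), 'joint_efforts': array([ 2.89232630e-03, -5.50792623e+01,  1.14724025e+00, -1.87115371e+01,
       -5.21928957e-02,  1.92312640e-02,  2.85014448e-05]), 'eef_pos': array([ 0.19431034, -0.6196802 ,  0.20466903]), 'tcp_rot': array([[-5.01487429e-04,  2.99143300e-01, -9.54208067e-01],
       [ 1.54927617e-03, -9.54206809e-01, -2.99143720e-01],
       [-9.99998674e-01, -1.62834863e-03,  1.50671330e-05]]), 'contact_force': array([-0.2945131 ,  0.69604836,  0.12893784]), 'torque': array([-0.05075481, -0.03700669, -0.03916834]), 'gripper_width': 0.9987911777242439}
```

View pics/top0.png

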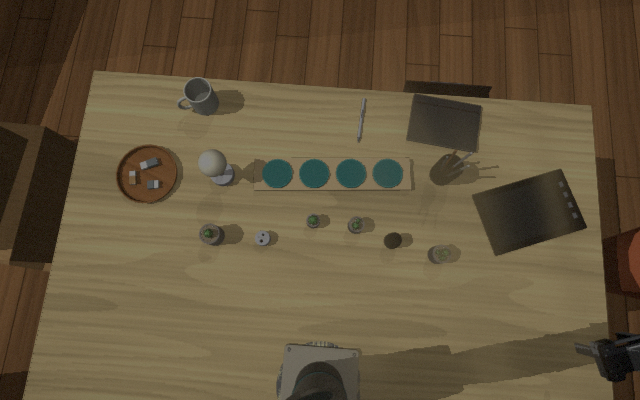

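View pics/side0.png

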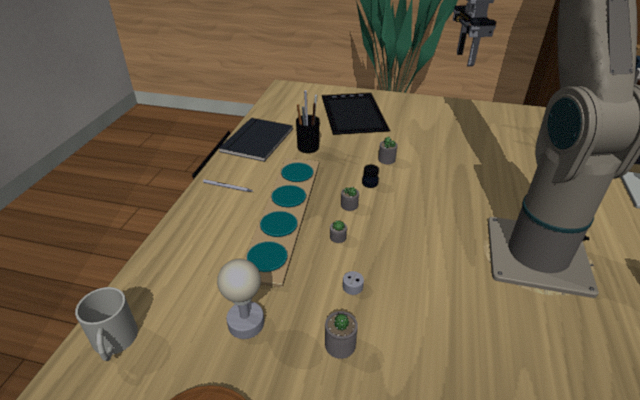

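Top view: the lamp is at px (215,168), left of the row. The coasters are at (278..388,173). The candidate pots are at (211,235), (313,221), (356,225) and (440,254), with the ink bottle at (393,240) and the sharpener at (262,239). The pencil cup is on the right.

```bash
cat > meas.py <<'E'
from h import *
def circ(xy,r):
    from scipy.optimize import least_squares
    f=lambda p:np.hypot(xy[:,0]-p[0],xy[:,1]-p[1])-r
    return least_squares(f,xy.mean(0),loss='soft_l1',f_scale=.002).x
E
python3 - <<'E'
from meas import *
T=dict(np.load("top0.npz"));S=dict(np.load("side0.npz"))
WT=cloud(T);WS=cloud(S)
desk=WT[260:300,150:260].reshape(-1,3);print("desk z",np.nanmedian(desk[:,2]),np.nanmedian(WS[250:300,400:470][...,2]))
# coasters by colour
for nm,C,W in(("top",T,WT),("side",S,WS)):
    hsv=cv2.cvtColor(C["color"],cv2.COLOR_RGB2HSV)
    m=((hsv[...,0]>80)&(hsv[...,0]<100)&(hsv[...,1]>150)).astype(np.uint8)
    n,l,st,ce=cv2.connectedComponentsWithStats(m)
    for i in range(1,n):
        if st[i,4]>150:
            p=W[l==i];ok=np.isfinite(p[:,0]);p=p[ok]
            if abs(np.median(p[:,2]))<.1: print(nm,ce[i].round(1),st[i],np.median(p,0).round(4),((p.max(0)+p.min(0))/2).round(4))
# objects: above-desk clusters in both clouds
for nm,W in(("top",WT),("side",WS)):
    z=W[...,2]
    m=((z>.012)&(z<.2)&(W[...,0]>.3)&(W[...,0]<.75)&(abs(W[...,1])<.45)).astype(np.uint8)
    n,l,st,ce=cv2.connectedComponentsWithStats(m)
    for i in range(1,n):
        if st[i,4]>60:
            p=W[l==i];
            print(nm,ce[i].round(0),st[i,4],"zmax",p[:,2].max().round(4),"mid",((np.percentile(p,2,axis=0)+np.percentile(p,98,axis=0))/2).round(4),"ext",(np.percentile(p,98,axis=0)-np.percentile(p,2,axis=0)).round(3))
E
```

```text
desk z 0.0013995502497862458 0.0009534128420854485
side [296.9 171.9] [282 163  31  18 434] [ 0.6089 -0.1527  0.0255] [ 0.6088 -0.1553  0.0244]
side [288.2 195.9] [272 186  33  21 546] [ 0.5996 -0.0427  0.0253] [ 0.6008 -0.0444  0.0245]
side [278.3 223.6] [261 212  36  24 693] [0.5912 0.0664 0.0252] [0.592  0.0629 0.0248]
side [267.3 255.9] [247 242  40  30 859] [0.5808 0.1741 0.025 ] [0.5829 0.2196 0.0782]
top [446. 139.] 772 zmax 0.0227 mid [ 0.7275 -0.3261  0.0163] ext [0.043 0.202 0.008]
top [216. 167.] 901 zmax 0.1678 mid [0.5666 0.3288 0.0925] ext [0.062 0.062 0.144]
top [448. 168.] 776 zmax 0.178 mid [ 0.6203 -0.3231  0.0905] ext [0.066 0.067 0.151]
top [332. 174.] 5004 zmax 0.0328 mid [0.5947 0.0042 0.0224] ext [0.111 0.449 0.013]
top [313. 220.] 162 zmax 0.0518 mid [0.4481 0.0504 0.0361] ext [0.037 0.037 0.03 ]
top [356. 224.] 222 zmax 0.0643 mid [ 0.445  -0.0737  0.0421] ext [0.042 0.041 0.039]
top [211. 234.] 428 zmax 0.0868 mid [0.3844 0.3333 0.0516] ext [0.053 0.054 0.067]
top [262. 238.] 191 zmax 0.0329 mid [0.3869 0.1914 0.0261] ext [0.039 0.039 0.011]
top [392. 240.] 
[... 224 characters left out ...]
065 0.072 0.145]
side [275. 138.] 420 zmax 0.021 mid [ 0.7275 -0.3226  0.0157] ext [0.043 0.205 0.007]
side [388. 149.] 373 zmax 0.0752 mid [ 0.3791 -0.3052  0.0429] ext [0.048 0.038 0.058]
side [268. 246.] 7391 zmax 0.1655 mid [0.5906 0.0838 0.0885] ext [0.11  0.571 0.145]
side [371. 174.] 314 zmax 0.0573 mid [ 0.4086 -0.178   0.0345] ext [0.04  0.04  0.042]
side [350. 197.] 336 zmax 0.0618 mid [ 0.4455 -0.0663  0.0369] ext [0.043 0.033 0.047]
side [338. 230.] 285 zmax 0.051 mid [0.4488 0.0569 0.0318] ext [0.037 0.031 0.035]
side [353. 281.] 354 zmax 0.0294 mid [0.3877 0.195  0.0211] ext [0.039 0.04  0.016]
side [341. 332.] 1233 zmax 0.0861 mid [0.3843 0.3383 0.0492] ext [0.054 0.053 0.07 ]
```

```bash
cat >> meas.py <<'E'
def rimfit(W,cx,cy,r,h):
    # side wall + rim points of cylinder: points within radius, z between .2h and h
    d=np.hypot(W[...,0]-cx,W[...,1]-cy)
    m=(d<r+.012)&(W[...,2]>.012)&(W[...,2]<h-.004)
    p=W[m]; 
    from scipy.optimize import least_squares
    f=lambda q:np.hypot(p[:,0]-q[0],p[:,1]-q[1])-r
    a=least_squares(f,[cx,cy],loss='soft_l1',f_scale=.002)
    m2=(d<r+.012)&(W[...,2]>h-.003)
    q=W[m2]
    return a.x.round(4),len(p),np.abs(f(a.x)).mean().round(4),((q.min(0)+q.max(0))/2).round(4)[:2] if len(q) else None
E
python3 - <<'E'
from meas import *
T=dict(np.load("top0.npz"));S=dict(np.load("side0.npz"))
WT=cloud(T);WS=cloud(S)
objs=dict(globe=(.448,.053,.02,.034),twin=(.445,-.07,.023,.042),cluster=(.378,-.31,.026,.052),column=(.384,.335,.029,.062),ink=(.407,-.179,.023,.035))
for k,(x,y,r,h) in objs.items():
    print(k,"top",rimfit(WT,x,y,r,h),"side",rimfit(WS,x,y,r,h))
for nm,C,W in(("top",T,WT),("side",S,WS)):
    hsv=cv2.cvtColor(C["color"],cv2.COLOR_RGB2HSV)
    if nm=="top": print(hsv[174,278],hsv[174,388])
    m=((hsv[...,0]>75)&(hsv[...,0]<100)&(hsv[...,1]>110)&(W[...,2]>.015)&(W[...,2]<.036)).astype(np.uint8)
    n,l,st,ce=cv2.connectedComponentsWithStats(m)
    for i in range(1,n):
        if st[i,4]>150:
            # intersect pixel mask with plane z=.024
            v,u=np.nonzero(l==i);K=C["camera_matrix"];E=C["extrinsics"];R=E[:3,:3];o=-R.T@E[:3,3]
            d=np.stack([(u-K[0,2])/K[0,0],-(v-K[1,2])/K[1,1],-np.ones(len(u))],-1)@R
            g=o+d*((.024-o[2])/d[:,2])[:,None]
            print(nm,ce[i].round(1),st[i,4],g.mean(0).round(4)[:2],(g.max(0)-g.min(0)).round(3)[:2])
# lamp ball
for nm,W in(("top",WT),("side",WS)):
    p=W[(W[...,2]>.09)&(W[...,2]<.2)&(np.hypot(W[...,0]-.566,W[...,1]-.329)<.06)]
    from scipy.optimize import least_squares
    a=least_squares(lambda q:np.linalg.norm(p-q,axis=1)-.038,[.566,.329,.12],loss='soft_l1',f_scale=.002)
    print("lamp",nm,a.x.round(4),len(p))
E
```

```text
globe top (array([0.4493, 0.0503]), 11, np.float64(0.0007), array([0.4492, 0.0505])) side (array([0.4494, 0.0513]), 97, np.float64(0.0008), array([0.4491, 0.0547]))
twin top (array([ 0.4459, -0.0747]), 19, np.float64(0.0002), array([ 0.4462, -0.0745])) side (array([ 0.446 , -0.0744]), 146, np.float64(0.001), array([ 0.4454, -0.0717]))
cluster top (array([ 0.3788, -0.315 ]), 66, np.float64(0.0004), array([ 0.3785, -0.3143])) side (array([ 0.3797, -0.3149]), 189, np.float64(0.0012), array([ 0.3796, -0.3089]))
column top (array([0.3853, 0.3354]), 89, np.float64(0.001), array([0.3857, 0.3344])) side (array([0.3851, 0.3355]), 483, np.float64(0.0005), array([0.385, 0.336]))
ink top (array([ 0.4096, -0.1839]), 47, np.float64(0.001), array([ 0.4089, -0.1819])) side (array([ 0.409 , -0.1831]), 112, np.float64(0.0016), array([ 0.4085, -0.1804]))
[ 87 116  77] [85 94 76]
top [276.7 173.3] 542 [0.5821 0.1682] [0.084 0.085]
top [313.7 173.2] 550 [0.5905 0.0582] [0.082 0.084]
top [347.5 172.9] 375 [ 0.5992 -0.0424] [0.082 0.072]
side [296.8 171.9] 452 [ 0.6095 -0.1544] [0.085 0.089]
side [288.3 195.8] 560 [ 0.6005 -0.0449] [0.086 0.088]
side [278.3 223.7] 710 [0.5917 0.0648] [0.086 0.088]
side [267.4 255.9] 869 [0.5817 0.1725] [0.087 0.089]
lamp top [0.5708 0.3334 0.1262] 633
lamp side [0.5706 0.3343 0.1256] 1501
```

Run:
```python
from meas import *
T=dict(np.load("top0.npz"))
WT=cloud(T);S=dict(np.load("side0.npz"))
for nm,C in(("top",T),("side",S)):
    c=C["color"].astype(int)
    d=c[...,1]-c[...,0]; 
    m=(d>8).astype(np.uint8)
    n,l,st,ce=cv2.connectedComponentsWithStats(m)
    K=C["camera_matrix"];E=C["extrinsics"];R=E[:3,:3];o=-R.T@E[:3,3]
    for i in range(1,n):
        if st[i,4]>300:
            cs,_=cv2.findContours((l==i).astype(np.uint8),cv2.RETR_EXTERNAL,cv2.CHAIN_APPROX_NONE)
            e=cv2.fitEllipse(cs[0]); v,u=np.nonzero(l==i)
            dd=np.stack([(u-K[0,2])/K[0,0],-(v-K[1,2])/K[1,1],-np.ones(len(u))],-1)@R
            g=o+dd*((.024-o[2])/dd[:,2])[:,None]
            x=g[:,:2]
            print(nm,ce[i].round(1),st[i,4],"mean",x.mean(0).round(4),"mid",((x.max(0)+x.min(0))/2).round(4),(x.max(0)-x.min(0)).round(3))
# pencil cup from top cloud
# riser extents via depth z .01-.03
m=(WT[...,2]>.010)&(WT[...,2]<.036)&(abs(WT[...,1]-0)<.3)&(abs(WT[...,0]-.595)<.08)
p=WT[m][:,:2].astype(np.float32);print(cv2.minAreaRect(p))
for W in(WT,cloud(S)):
  p=W[(W[...,2]>.03)&(W[...,2]<.09)&(np.hypot(W[...,0]-.62,W[...,1]+.322)<.05)]
  from scipy.optimize import least_squares
  a=least_squares(lambda q:np.hypot(p[:,0]-q[0],p[:,1]-q[1])-.036,[.62,-.322],loss='soft_l1',f_scale=.002);print("cup",a.x,len(p))
```

```text
top [276.7 173.1] 691 mean [0.5826 0.1684] mid [0.5833 0.1689] [0.088 0.088]
top [313.5 173. ] 694 mean [0.5912 0.0588] mid [0.5915 0.0589] [0.088 0.088]
top [350.4 172.9] 690 mean [ 0.5999 -0.0509] mid [ 0.5999 -0.0511] [0.088 0.087]
top [387.3 172.8] 687 mean [ 0.6085 -0.1608] mid [ 0.6084 -0.1613] [0.088 0.087]
side [397.4  26.2] 2832 mean [ 0.481  -1.5581] mid [ 0.5169 -1.4255] [0.462 1.347]
side [434.8  33.5] 844 mean [ 0.2863 -1.4976] mid [ 0.2757 -1.4691] [0.175 1.309]
side [564.  123.1] 983 mean [-0.1553 -0.6394] mid [-0.1577 -0.6531] [0.126 0.375]
side [296.8 171.8] 492 mean [ 0.6097 -0.155 ] mid [ 0.6105 -0.1556] [0.088 0.092]
side [288.2 195.7] 604 mean [ 0.6008 -0.0455] mid [ 0.6018 -0.0468] [0.089 0.092]
side [552.8 223.3] 343 mean [-0.0388 -0.0952] mid [-0.0551 -0.1222] [0.156 0.111]
side [278.2 223.5] 758 mean [0.5921 0.0642] mid [0.5923 0.0632] [0.087 0.092]
side [267.1 255.8] 937 mean [0.5822 0.1724] mid [0.5837 0.1729] [0.089 0.092]
((0.5960220694541931, 0.0010029077529907227), (0.10063816606998444, 0.6005117297172546), 4.652782917022705)
cup [ 0.62133132 -0.3237866 ] 385
cup [ 0.62282938 -0.32436501] 487
```

Call:
move_arm(
  deltas=[
    [0,-2.4,-2.7,-0.12,0,0,1],
    [0,-5.0,-5.7,-0.24,0,0,1],
    [0,-7.6,-8.7,-0.36,0,0,1],
    [0,-10.2,-11.7,-0.48,0,0,1],
    [0,-12.8,-14.6,-0.6,0,0,1],
    [0,-15.4,-17.5,-0.72,0,0,1],
    [0,-18.0,-20.4,-0.84,0,0,1],
    [0,-20.4,-23.2,-0.96,0,0,1],
    [0,-22.4,-25.5,-1.08,0,0,1],
    [0,-23.6,-26.8,-1.2,0,0,1],
  ],
  newtons=20,
)

```text
time: 0.93
eef_pos: [0.3816, -0.311, 0.2056]
tcp_rot: [[0.001, 0.998, -0.056], [0.001, -0.056, -0.998], [-1.0, 0.001, -0.001]]
contact_force: [0.7, 1.3, -1.1]
gripper_width: 0.998
```

Run:
```python
from h import *
s=manip.state();print(s["eef_pos"],s["tcp_rot"],s["joint_positions"],s["time"],s["contact_force"])
```

```text
[ 0.38157597 -0.31095701  0.20555877] [[ 7.61353023e-04  9.98410949e-01 -5.63471108e-02]
 [ 1.43775462e-03 -5.63481618e-02 -9.98410145e-01]
 [-9.99998677e-01  6.79129263e-04 -1.47837080e-03]] [ 49.30710625  24.00466018 -18.51992981 111.17775863  10.15122129
  46.38846798  22.02083133] 0.9333 [ 0.70019723  1.30514108 -1.06223653]
```

Call:
move_arm(
  deltas=[
    [0,0,0,-0.056,0,0,1],
    [1,0,0,-0.056,0,0,1],
    [3,0,0,-0.056,0,0,1],
    [5,0,0,-0.056,0,0,1],
    [7,0,0,-0.056,0,0,1],
    [8.5,0,0,-0.056,0,0,1],
    [9.5,0,0,-0.056,0,0,1],
    [10,0,0,-0.056,0,0,1],
    [10,0,0,-0.056,0,0,1],
    [10,0,0,-0.056,0,0,1],
  ],
)

```text
time: 1.77
eef_pos: [0.3796, -0.3152, 0.1055]
tcp_rot: [[0.0, 1.0, -0.012], [-0.0, -0.012, -1.0], [-1.0, 0.0, 0.0]]
contact_force: [0.2, -0.1, -0.1]
gripper_width: 0.997
```

Call:
move_arm(
  deltas=[
    [1,0,0,0,0,0,1],
    [2.5,0,0,0,0,0,1],
    [4.0,0,0,0,0,0,1],
    [5.5,0,0,0,0,0,1],
    [7.0,0,0,0,0,0,1],
    [8.0,0,0,0,0,0,1],
    [8.7,0,0,0,0,0,1],
    [8.9,0,0,0,0,0,1],
    [8.9,0,0,0,0,0,1],
    [8.9,0,0,0,0,0,0.2],
  ],
)

```text
time: 2.6
eef_pos: [0.38, -0.3151, 0.0169]
tcp_rot: [[0.001, 1.0, -0.011], [-0.0, -0.011, -1.0], [-1.0, 0.001, 0.0]]
contact_force: [-0.4, -0.3, -1.2]
gripper_width: 0.957
```

Call:
move_arm(
  deltas=[
    [0,0,0,0,0,0,0.2],
    [0,0,0,0,0,0,0.1],
    [0,0,0,0,0,0,0],
    [0,0,0,0,0,0,-0.1],
    [0,0,0,0,0,0,-0.2],
    [0,0,0,0,0,0,-0.4],
    [0,0,0,0,0,0,-0.6],
    [0,0,0,0,0,0,-0.8],
    [0,0,0,0,0,0,-1],
    [0,0,0,0,0,0,-1],
  ],
  newtons=20,
)

```text
time: 3.43
eef_pos: [0.3797, -0.3149, 0.0166]
tcp_rot: [[0.0, 1.0, -0.011], [-0.0, -0.011, -1.0], [-1.0, 0.0, 0.0]]
contact_force: [-0.7, 0.1, 3.9]
gripper_width: 0.547
```

Call:
move_arm(
  deltas=[
    [-0.5,0,0,0,0,0,-1],
    [-1.5,0,0,0,0,0,-1],
    [-3,0,0,0,0,0,-1],
    [-5,0,0,0,0,0,-1],
    [-7,0,0,0,0,0,-1],
    [-9,0,0,0,0,0,-1],
    [-10.5,0,0,0,0,0,-1],
    [-11.5,0,0,0,0,0,-1],
    [-12,0,0,0,0,0,-1],
    [-12,0,0,0,0,0,-1],
  ],
)

```text
time: 4.27
eef_pos: [0.3799, -0.3153, 0.1375]
tcp_rot: [[0.001, 1.0, -0.011], [-0.001, -0.011, -1.0], [-1.0, 0.001, 0.001]]
contact_force: [0.1, -0.6, -2.3]
gripper_width: 0.549
```

Call:
move_arm(
  deltas=[
    [0,0.3,-0.4,0,0,0,-1],
    [0,1.2,-1.5,0,0,0,-1],
    [0,2.8,-3.4,0,0,0,-1],
    [0,4.8,-5.9,0,0,0,-1],
    [0,7.1,-8.7,0,0,0,-1],
    [0,9.3,-11.4,0,0,0,-1],
    [0,11.3,-13.9,0,0,0,-1],
    [0,12.9,-15.8,0,0,0,-1],
    [0,13.8,-17,0,0,0,-1],
    [0,14.0,-17.2,0,0,0,-1],
  ],
)

```text
time: 5.1
eef_pos: [0.5231, -0.1398, 0.1353]
tcp_rot: [[-0.0, 1.0, -0.005], [0.003, -0.005, -1.0], [-1.0, -0.0, -0.003]]
contact_force: [0.2, 1.1, -1.6]
gripper_width: 0.548
```

Call:
move_arm(
  deltas=[
    [0,0.5,-0.6,0,0,0,-1],
    [0,1.5,-1.8,0,0,0,-1],
    [0,3.0,-3.7,0,0,0,-1],
    [0,4.5,-5.5,0,0,0,-1],
    [0,6.0,-7.3,0,0,0,-1],
    [0,7.0,-8.6,0,0,0,-1],
    [0,7.6,-9.3,0,0,0,-1],
    [0,7.8,-9.6,0,0,0,-1],
    [0,7.8,-9.6,0,0,0,-1],
    [0,7.8,-9.6,0,0,0,-1],
  ],
)

```text
time: 5.93
eef_pos: [0.5994, -0.051, 0.1361]
tcp_rot: [[-0.002, 1.0, -0.013], [-0.001, -0.013, -1.0], [-1.0, -0.002, 0.001]]
contact_force: [0.5, 0.5, -2.1]
gripper_width: 0.547
```

Run:
```python
from meas import *
s=manip.state();print(s["eef_pos"],s["joint_positions"].round(1),s["contact_force"])
for n in ("top","side"):
    c=capture(n);cv2.imwrite(f"pics/{n}1.png",c["color"][...,::-1]); 
    if n=="side":
        W=cloud(c); 
        cv2.imwrite("pics/side1z.png",cv2.resize(c["color"][100:270,220:420,::-1],(800,680))[:600])
        x,y=.6004,-.0498
        W2=W.copy();W2[...,2]-=.12
        print(rimfit(W2,x,y,.026,.052))
```

```text
[ 0.59943554 -0.05103788  0.1360767 ] [ 11.6  37.3 -15.1  98.6  12.8  45.9 -10.3] [ 0.48511974  0.47634028 -2.08361777]
(array([ 0.5998, -0.0501]), 349, np.float64(0.0024), array([ 0.6   , -0.0423]))
```

View pics/side1z.png

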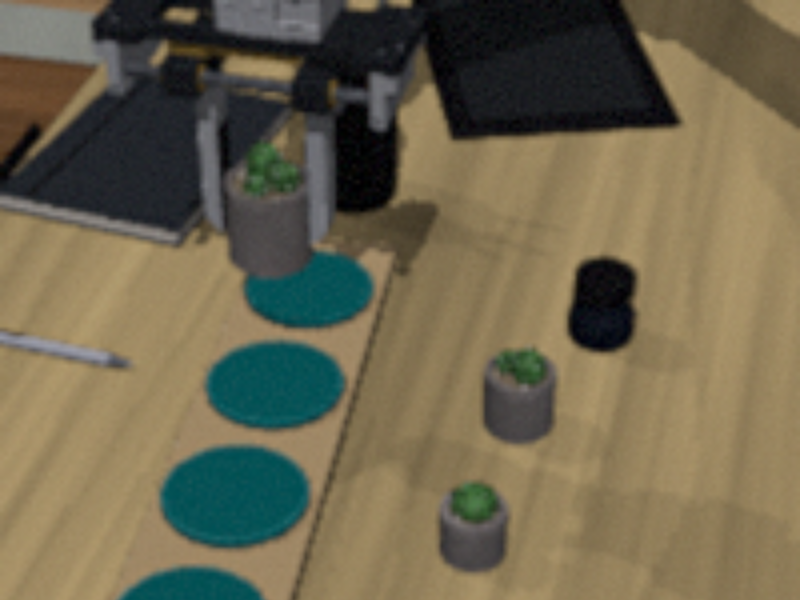

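The cluster hangs upright in the fingers over the third coaster from the lamp. I'm lowering it.

Call:
move_arm(
  deltas=[
    [0,0.05,-0.1,0,0,0,-1],
    [1,0.05,-0.1,0,0,0,-1],
    [2.5,0.05,-0.1,0,0,0,-1],
    [4,0.05,-0.1,0,0,0,-1],
    [5.5,0.05,-0.1,0,0,0,-1],
    [7,0.05,-0.1,0,0,0,-1],
    [8,0.05,-0.1,0,0,0,-1],
    [8.6,0.05,-0.1,0,0,0,-1],
    [8.9,0.05,-0.1,0,0,0,-1],
    [9.1,0.05,-0.1,0,0,0,-1],
  ],
)

```text
time: 6.87
eef_pos: [0.6011, -0.0483, 0.0452]
tcp_rot: [[-0.0, 1.0, -0.011], [0.0, -0.011, -1.0], [-1.0, -0.0, -0.0]]
contact_force: [-0.2, 0.2, -1.6]
gripper_width: 0.549
```

Call:
move_arm(
  deltas=[
    [0,0,0,0,0,0,-1],
    [0.05,0,0,0,0,0,-1],
    [0.1,0,0,0,0,0,-1],
    [0.15,0,0,0,0,0,-1],
    [0.2,0,0,0,0,0,-1],
    [0.25,0,0,0,0,0,-1],
    [0.3,0,0,0,0,0,-1],
    [0.35,0,0,0,0,0,-1],
    [0.35,0,0,0,0,0,-1],
    [0.35,0,0,0,0,0,-1],
  ],
)

```text
time: 7.7
eef_pos: [0.601, -0.0483, 0.0419]
tcp_rot: [[-0.0, 1.0, -0.011], [0.0, -0.011, -1.0], [-1.0, -0.0, -0.0]]
contact_force: [-0.1, 0.1, -1.7]
gripper_width: 0.548
```

Still hanging about 1 mm above the glass; I'll lower a touch and release.

Call:
move_arm(
  deltas=[
    [0.05,0,0,0,0,0,-1],
    [0.1,0,0,0,0,0,-1],
    [0.1,0,0,0,0,0,0.0],
    [0.1,0,0,0,0,0,0.15],
    [0.1,0,0,0,0,0,0.2],
    [0.1,0,0,0,0,0,0.4],
    [0.1,0,0,0,0,0,0.6],
    [0.1,0,0,0,0,0,0.8],
    [0.1,0,0,0,0,0,1],
    [0.1,0,0,0,0,0,1],
  ],
)

```text
time: 8.53
eef_pos: [0.6011, -0.0483, 0.041]
tcp_rot: [[0.0, 1.0, -0.011], [-0.0, -0.011, -1.0], [-1.0, 0.0, 0.0]]
contact_force: [0.7, -0.4, 0.3]
gripper_width: 0.916
```

Call:
move_arm(
  deltas=[
    [0,0,0,0,0,0,1],
    [-0.5,0,0,0,0,0,1],
    [-2,0,0,0,0,0,1],
    [-4,0,0,0,0,0,1],
    [-6,0,0,0,0,0,1],
    [-8,0,0,0,0,0,1],
    [-10,0,0,0,0,0,1],
    [-12,0,0,0,0,0,1],
    [-13.5,0,0,0,0,0,1],
    [-14,0,0,0,0,0,1],
  ],
)

```text
time: 9.37
eef_pos: [0.6026, -0.0482, 0.1839]
tcp_rot: [[0.005, 1.0, -0.011], [-0.0, -0.011, -1.0], [-1.0, 0.005, 0.0]]
contact_force: [0.8, -0.2, -0.6]
gripper_width: 1.0
```

Call:
move_arm(
  deltas=[
    [0,-1.5,-1,0,0,0,1],
    [0,-4.5,-3,0,0,0,1],
    [0,-7.5,-5.5,0,0,0,1],
    [0,-10.5,-8,0,0,0,1],
    [0,-13.5,-10.5,0,0,0,1],
    [0,-16.5,-13,0,0,0,1],
    [0,-19,-16,0,0,0,1],
    [0,-21,-19.5,0,0,0,1],
    [0,-22,-23,0,0,0,1],
    [0,-22,-26,0,0,0,1],
  ],
)

```text
time: 10.2
eef_pos: [0.3808, 0.2157, 0.181]
tcp_rot: [[-0.002, 1.0, -0.008], [-0.001, -0.008, -1.0], [-1.0, -0.002, 0.001]]
contact_force: [0.6, -0.3, 0.2]
gripper_width: 0.999
```

Call:
move_arm(
  deltas=[
    [0,0,-3,0,0,0,1],
    [0,0,-6,0,0,0,1],
    [0,0,-8.5,0,0,0,1],
    [0,0,-10.5,0,0,0,1],
    [0,0,-11.8,0,0,0,1],
    [0,0,-12.1,0,0,0,1],
    [1,0,-12.1,0,0,0,1],
    [2,0,-12.1,0,0,0,1],
    [3,0,-12.1,0,0,0,1],
    [3,0,-12.1,0,0,0,1],
  ],
)

```text
time: 11.03
eef_pos: [0.3843, 0.3322, 0.1485]
tcp_rot: [[-0.003, 1.0, -0.013], [-0.004, -0.013, -1.0], [-1.0, -0.003, 0.004]]
contact_force: [0.1, -0.2, 0.8]
gripper_width: 0.997
```

Call:
move_arm(
  deltas=[
    [0,0,0,0,0,0,1],
    [1,0,0,0,0,0,1],
    [2,0,0,0,0,0,1],
    [3,0,0,0,0,0,1],
    [4,0,0,0,0,0,1],
    [5,0,0,0,0,0,1],
    [5.5,0,0,0,0,0,1],
    [5.5,0,0,0,0,0,1],
    [5.5,0,0,0,0,0,1],
    [5.5,0,0,0,0,0,1],
  ],
)

```text
time: 11.87
eef_pos: [0.3854, 0.3354, 0.0962]
tcp_rot: [[0.0, 1.0, -0.011], [0.0, -0.011, -1.0], [-1.0, 0.0, -0.0]]
contact_force: [-1.0, 0.2, -0.6]
gripper_width: 0.998
```

Call:
move_arm(
  deltas=[
    [0.5,0,0,0,0,0,1],
    [1.5,0,0,0,0,0,1],
    [3,0,0,0,0,0,1],
    [4.5,0,0,0,0,0,1],
    [5.8,0,0,0,0,0,1],
    [6.6,0,0,0,0,0,1],
    [7.0,0,0,0,0,0,1],
    [7.1,0,0,0,0,0,1],
    [7.1,0,0,0,0,0,1],
    [7.1,0,0,0,0,0,0.4],
  ],
)

```text
time: 12.7
eef_pos: [0.3856, 0.3354, 0.0254]
tcp_rot: [[0.001, 1.0, -0.011], [0.001, -0.011, -1.0], [-1.0, 0.001, -0.001]]
contact_force: [-0.2, 0.2, -0.3]
gripper_width: 0.955
```

Call:
move_arm(
  deltas=[
    [0,0,0,0,0,0,0.3],
    [0,0,0,0,0,0,0.25],
    [0,0,0,0,0,0,0.2],
    [0,0,0,0,0,0,0.1],
    [0,0,0,0,0,0,0],
    [0,0,0,0,0,0,-0.3],
    [0,0,0,0,0,0,-0.6],
    [0,0,0,0,0,0,-1],
    [0,0,0,0,0,0,-1],
    [0,0,0,0,0,0,-1],
  ],
  newtons=25,
)

```text
time: 13.53
eef_pos: [0.3854, 0.3352, 0.0252]
tcp_rot: [[0.0, 1.0, -0.011], [0.0, -0.011, -1.0], [-1.0, 0.0, -0.0]]
contact_force: [-0.5, -1.8, 3.4]
gripper_width: 0.612
```

Call:
move_arm(
  deltas=[
    [-0.5,0,0,0,0,0,-1],
    [-1.5,0,0,0,0,0,-1],
    [-3,0,0,0,0,0,-1],
    [-5,0,0,0,0,0,-1],
    [-7,0,0,0,0,0,-1],
    [-9,0,0,0,0,0,-1],
    [-10.5,0,0,0,0,0,-1],
    [-11.5,0,0,0,0,0,-1],
    [-12,0,0,0,0,0,-1],
    [-12,0,0,0,0,0,-1],
  ],
)

```text
time: 14.37
eef_pos: [0.3856, 0.3353, 0.1459]
tcp_rot: [[0.001, 1.0, -0.011], [0.001, -0.011, -1.0], [-1.0, 0.001, -0.001]]
contact_force: [0.8, 0.7, -4.1]
gripper_width: 0.613
```

Call:
move_arm(
  deltas=[
    [0,0,0.4,0,0,0,-1],
    [0,0,1.4,0,0,0,-1],
    [0,0.2,3.2,0,0,0,-1],
    [0,0.5,5.8,0,0,0,-1],
    [0,1.0,8.8,0,0,0,-1],
    [0,1.8,12,0,0,0,-1],
    [0,2.7,15.2,0,0,0,-1],
    [0,3.8,18.4,0,0,0,-1],
    [0,5,21.5,0,0,0,-1],
    [0,6.2,24.5,0,0,0,-1],
  ],
)

```text
time: 15.2
eef_pos: [0.4435, 0.0865, 0.1442]
tcp_rot: [[-0.003, 1.0, -0.012], [-0.001, -0.012, -1.0], [-1.0, -0.002, 0.001]]
contact_force: [0.3, 1.0, -3.8]
gripper_width: 0.617
```

Call:
move_arm(
  deltas=[
    [0,1.5,2.9,0,0,0,-1],
    [0,3.2,5.7,0,0,0,-1],
    [0,5,8.5,0,0,0,-1],
    [0,6.9,11.2,0,0,0,-1],
    [0,8.8,13.8,0,0,0,-1],
    [0,10.7,16.3,0,0,0,-1],
    [0,12.6,18.7,0,0,0,-1],
    [0,14.2,21,0,0,0,-1],
    [0,15.4,22.8,0,0,0,-1],
    [0,16.2,24,0,0,0,-1],
  ],
)

```text
time: 16.03
eef_pos: [0.6031, -0.1563, 0.1432]
tcp_rot: [[-0.003, 1.0, -0.014], [-0.001, -0.014, -1.0], [-1.0, -0.002, 0.001]]
contact_force: [-0.3, -1.1, -2.9]
gripper_width: 0.613
```

Call:
move_arm(
  deltas=[
    [0,0.3,0.4,0,0,0,-1],
    [0,0.5,0.7,0,0,0,-1],
    [0,0.5,0.7,0,0,0,-1],
    [0,0.5,0.7,0,0,0,-1],
    [0,0.5,0.7,0,0,0,-1],
    [0,0.5,0.7,0,0,0,-1],
    [0,0.5,0.7,0,0,0,-1],
    [0,0.5,0.7,0,0,0,-1],
    [0,0.5,0.7,0,0,0,-1],
    [0,0.5,0.7,0,0,0,-1],
  ],
)

```text
time: 16.87
eef_pos: [0.6088, -0.1593, 0.145]
tcp_rot: [[0.0, 1.0, -0.011], [-0.0, -0.011, -1.0], [-1.0, 0.0, 0.0]]
contact_force: [0.3, -0.6, -2.8]
gripper_width: 0.615
```

Run:
```python
from meas import *
for n in ("side","top"):
    c=capture(n)
    if n=="side": cv2.imwrite("pics/side2z.png",cv2.resize(c["color"][100:270,220:420,::-1],(700,595)))
    W=cloud(c)
    print(rimfit(W-np.array([0,0,.024]),.6004,-.0498,.026,.052))
    print(rimfit(W-np.array([0,0,.12]),.609,-.1595,.029,.062))
```

```text
(array([ 0.6012, -0.048 ]), 238, np.float64(0.001), array([ 0.6002, -0.0471]))
(array([ 0.6091, -0.1585]), 431, np.float64(0.0022), array([ 0.6087, -0.1517]))
(array([ 0.601 , -0.0485]), 58, np.float64(0.0009), array([ 0.6005, -0.0482]))
(array([ 0.6086, -0.1598]), 67, np.float64(0.0004), array([ 0.606 , -0.1594]))
```

View pics/side2z.png

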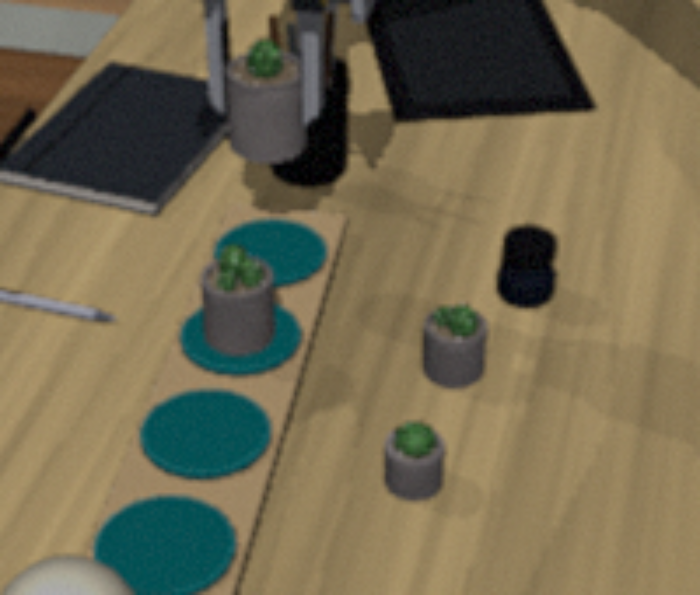

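The cluster stands centred on coaster 3 (zoom 238,305; fit 0.601, -0.048). The column hangs upright at (265,100), above coaster 4. I'm lowering the column.

Call:
move_arm(
  deltas=[
    [0.5,0,0,0,0,0,-1],
    [1.5,0,0,0,0,0,-1],
    [2.8,0,0,0,0,0,-1],
    [4.2,0,0,0,0,0,-1],
    [5.6,0,0,0,0,0,-1],
    [7,0,0,0,0,0,-1],
    [8,0,0,0,0,0,-1],
    [8.6,0,0,0,0,0,-1],
    [9,0,0,0,0,0,-1],
    [9.2,0,0,0,0,0,-1],
  ],
)

```text
time: 17.8
eef_pos: [0.6088, -0.1593, 0.0524]
tcp_rot: [[-0.0, 1.0, -0.011], [0.0, -0.011, -1.0], [-1.0, -0.0, -0.0]]
contact_force: [0.2, -0.1, -2.1]
gripper_width: 0.614
```

Call:
move_arm(
  deltas=[
    [0,0,0,0,0,0,-1],
    [0.05,0,0,0,0,0,-1],
    [0.1,0,0,0,0,0,-1],
    [0.15,0,0,0,0,0,-1],
    [0.2,0,0,0,0,0,-1],
    [0.25,0,0,0,0,0,-1],
    [0.3,0,0,0,0,0,-1],
    [0.3,0,0,0,0,0,-1],
    [0.3,0,0,0,0,0,-1],
    [0.3,0,0,0,0,0,-1],
  ],
)

```text
time: 18.63
eef_pos: [0.6089, -0.1594, 0.05]
tcp_rot: [[0.0, 1.0, -0.011], [0.0, -0.011, -1.0], [-1.0, 0.0, -0.0]]
contact_force: [0.1, 0.5, -3.1]
gripper_width: 0.615
```

Call:
move_arm(
  deltas=[
    [0.05,0,0,0,0,0,-1],
    [0.1,0,0,0,0,0,-1],
    [0.1,0,0,0,0,0,0.1],
    [0.1,0,0,0,0,0,0.25],
    [0.1,0,0,0,0,0,0.3],
    [0.1,0,0,0,0,0,0.5],
    [0.1,0,0,0,0,0,0.7],
    [0.1,0,0,0,0,0,0.9],
    [0.1,0,0,0,0,0,1],
    [0.1,0,0,0,0,0,1],
  ],
)

```text
time: 19.47
eef_pos: [0.6089, -0.1594, 0.049]
tcp_rot: [[0.0, 1.0, -0.011], [0.0, -0.011, -1.0], [-1.0, 0.0, -0.0]]
contact_force: [0.0, -0.3, 0.1]
gripper_width: 0.964
```

Call:
move_arm(
  deltas=[
    [0,0,0,0,0,0,1],
    [-0.5,0,0,0,0,0,1],
    [-2,0,0,0,0,0,1],
    [-4,0,0,0,0,0,1],
    [-6,0,0,0,0,0,1],
    [-8,0,0,0,0,0,1],
    [-10,0,0,0,0,0,1],
    [-12,0,0,0,0,0,1],
    [-13,0,0,0,0,0,1],
    [-13,0,0,0,0,0,1],
  ],
)

```text
time: 20.3
eef_pos: [0.6106, -0.1596, 0.1818]
tcp_rot: [[0.005, 1.0, -0.011], [-0.001, -0.011, -1.0], [-1.0, 0.005, 0.001]]
contact_force: [-0.0, -0.2, -0.4]
gripper_width: 0.998
```

Call:
move_arm(
  deltas=[
    [0,-1.5,-0.8,0,0,0,1],
    [0,-4.5,-2.3,0,0,0,1],
    [0,-7.5,-3.8,0,0,0,1],
    [0,-10.5,-5.3,0,0,0,1],
    [0,-13,-6.6,0,0,0,1],
    [0,-15.2,-7.7,0,0,0,1],
    [1.5,-16.4,-8.3,0,0,0,1],
    [4,-16.4,-8.3,0,0,0,1],
    [6.5,-16.4,-8.3,0,0,0,1],
    [8,-16.4,-8.3,0,0,0,1],
  ],
)

```text
time: 21.13
eef_pos: [0.4438, -0.0743, 0.0967]
tcp_rot: [[-0.003, 1.0, -0.011], [0.001, -0.011, -1.0], [-1.0, -0.003, -0.001]]
contact_force: [-0.1, -0.7, -0.4]
gripper_width: 1.001
```

Call:
move_arm(
  deltas=[
    [0,0,0,0,0,0,1],
    [0,0,0,0,0,0,1],
    [0,0,0,0,0,0,1],
    [0,0,0,0,0,0,1],
    [0.5,0,0,0,0,0,1],
    [1,0,0,0,0,0,1],
    [1,0,0,0,0,0,1],
    [1,0,0,0,0,0,1],
    [1,0,0,0,0,0,1],
    [1,0,0,0,0,0,1],
  ],
)

```text
time: 21.97
eef_pos: [0.4459, -0.0746, 0.0891]
tcp_rot: [[0.0, 1.0, -0.011], [-0.0, -0.011, -1.0], [-1.0, 0.0, 0.0]]
contact_force: [-0.0, 0.1, 0.5]
gripper_width: 1.004
```

Down 7.7 cm to TCP z 0.012, then grip and lift.

Call:
move_arm(
  deltas=[
    [0.5,0,0,0,0,0,1],
    [1.5,0,0,0,0,0,1],
    [3,0,0,0,0,0,1],
    [4.5,0,0,0,0,0,1],
    [6,0,0,0,0,0,1],
    [7,0,0,0,0,0,1],
    [7.5,0,0,0,0,0,1],
    [7.7,0,0,0,0,0,1],
    [7.7,0,0,0,0,0,0.6],
    [7.7,0,0,0,0,0,0.3],
  ],
)

```text
time: 22.8
eef_pos: [0.4461, -0.0746, 0.0123]
tcp_rot: [[0.001, 1.0, -0.011], [0.0, -0.011, -1.0], [-1.0, 0.001, -0.0]]
contact_force: [0.2, 0.5, -0.4]
gripper_width: 0.893
```

Call:
move_arm(
  deltas=[
    [0,0,0,0,0,0,0.2],
    [0,0,0,0,0,0,0.1],
    [0,0,0,0,0,0,0.0],
    [0,0,0,0,0,0,-0.05],
    [0,0,0,0,0,0,-0.2],
    [0,0,0,0,0,0,-0.4],
    [0,0,0,0,0,0,-0.7],
    [0,0,0,0,0,0,-1],
    [0,0,0,0,0,0,-1],
    [0,0,0,0,0,0,-1],
  ],
  newtons=18,
)

```text
time: 23.63
eef_pos: [0.4459, -0.0746, 0.0121]
tcp_rot: [[0.0, 1.0, -0.011], [-0.0, -0.011, -1.0], [-1.0, 0.0, 0.0]]
contact_force: [-0.3, -0.3, 3.9]
gripper_width: 0.486
```

Call:
move_arm(
  deltas=[
    [-0.5,0,0,0,0,0,-1],
    [-1.5,0,0,0,0,0,-1],
    [-3,0,0,0,0,0,-1],
    [-5,0,0,0,0,0,-1],
    [-7,0,0,0,0,0,-1],
    [-9,0,0,0,0,0,-1],
    [-10.5,0,0,0,0,0,-1],
    [-11.5,0,0,0,0,0,-1],
    [-12,0,0,0,0,0,-1],
    [-12,0,0,0,0,0,-1],
  ],
)

```text
time: 24.47
eef_pos: [0.4462, -0.0748, 0.1329]
tcp_rot: [[0.002, 1.0, -0.011], [-0.0, -0.011, -1.0], [-1.0, 0.002, 0.0]]
contact_force: [0.6, 0.4, -1.0]
gripper_width: 0.486
```

Call:
move_arm(
  deltas=[
    [0,0.4,-0.4,0,0,0,-1],
    [0,1.4,-1.3,0,0,0,-1],
    [0,3.0,-2.8,0,0,0,-1],
    [0,5.0,-4.7,0,0,0,-1],
    [0,7.2,-6.8,0,0,0,-1],
    [0,9.4,-8.9,0,0,0,-1],
    [0,11.4,-10.8,0,0,0,-1],
    [0,13.0,-12.3,0,0,0,-1],
    [0,14.1,-13.3,0,0,0,-1],
    [0,14.4,-13.6,0,0,0,-1],
  ],
)

```text
time: 25.3
eef_pos: [0.5931, 0.0643, 0.1308]
tcp_rot: [[0.001, 1.0, -0.007], [0.003, -0.007, -1.0], [-1.0, 0.001, -0.003]]
contact_force: [-0.2, 0.3, -1.7]
gripper_width: 0.486
```

Call:
move_arm(
  deltas=[
    [0,0,0,0,0,0,-1],
    [0,0,0,0,0,0,-1],
    [0,0,0,0,0,0,-1],
    [0.5,0,0,0,0,0,-1],
    [1.5,0,0,0,0,0,-1],
    [2.8,0,0,0,0,0,-1],
    [4,0,0,0,0,0,-1],
    [4.7,0,0,0,0,0,-1],
    [5,0,0,0,0,0,-1],
    [5,0,0,0,0,0,-1],
  ],
)

```text
time: 26.13
eef_pos: [0.5905, 0.0596, 0.0809]
tcp_rot: [[-0.002, 1.0, -0.011], [-0.0, -0.011, -1.0], [-1.0, -0.002, 0.0]]
contact_force: [0.2, -0.7, -2.0]
gripper_width: 0.487
```

Call:
move_arm(
  deltas=[
    [0,0,0,0,0,0,-1],
    [0.5,0,0,0,0,0,-1],
    [1.3,0,0,0,0,0,-1],
    [2.2,0,0,0,0,0,-1],
    [3,0,0,0,0,0,-1],
    [3.6,0,0,0,0,0,-1],
    [4,0,0,0,0,0,-1],
    [4.2,0,0,0,0,0,-1],
    [4.3,0,0,0,0,0,-1],
    [4.4,0,0,0,0,0,-1],
  ],
)

```text
time: 26.97
eef_pos: [0.5914, 0.0599, 0.038]
tcp_rot: [[0.0, 1.0, -0.011], [0.0, -0.011, -1.0], [-1.0, 0.0, -0.0]]
contact_force: [-0.8, -0.1, -1.1]
gripper_width: 0.486
```

Call:
move_arm(
  deltas=[
    [0.05,0,0,0,0,0,-1],
    [0.1,0,0,0,0,0,-1],
    [0.15,0,0,0,0,0,-1],
    [0.15,0,0,0,0,0,0],
    [0.15,0,0,0,0,0,0.05],
    [0.15,0,0,0,0,0,0.2],
    [0.15,0,0,0,0,0,0.4],
    [0.15,0,0,0,0,0,0.6],
    [0.15,0,0,0,0,0,0.8],
    [0.15,0,0,0,0,0,1],
  ],
)

```text
time: 27.8
eef_pos: [0.5913, 0.0598, 0.0365]
tcp_rot: [[0.0, 1.0, -0.011], [0.0, -0.011, -1.0], [-1.0, 0.0, -0.0]]
contact_force: [0.6, 0.3, 0.3]
gripper_width: 0.844
```

Call:
move_arm(
  deltas=[
    [0,0,0,0,0,0,1],
    [-0.3,0,0,0,0,0,1],
    [-1.5,0,0,0,0,0,1],
    [-3,0,0,0,0,0,1],
    [-5,0,0,0,0,0,1],
    [-7,0,0,0,0,0,1],
    [-9,0,0,0,0,0,1],
    [-10.5,0,0,0,0,0,1],
    [-11,0,0,0,0,0,1],
    [-11,0,0,0,0,0,1],
  ],
)

```text
time: 28.63
eef_pos: [0.5924, 0.06, 0.1486]
tcp_rot: [[0.004, 1.0, -0.011], [0.0, -0.011, -1.0], [-1.0, 0.004, -0.0]]
contact_force: [0.0, -0.3, 0.5]
gripper_width: 1.003
```

Call:
move_arm(
  deltas=[
    [0,-1.5,0.1,0,0,0,1],
    [0,-4,0.3,0,0,0,1],
    [0,-6.5,0.5,0,0,0,1],
    [0,-9,0.7,0,0,0,1],
    [0,-11.5,0.9,0,0,0,1],
    [0,-13.3,1,0,0,0,1],
    [1,-14.2,1.1,0,0,0,1],
    [3,-14.2,1.1,0,0,0,1],
    [5,-14.2,1.1,0,0,0,1],
    [6,-14.2,1.1,0,0,0,1],
  ],
)

```text
time: 29.47
eef_pos: [0.4474, 0.05, 0.0845]
tcp_rot: [[-0.003, 1.0, -0.011], [-0.001, -0.011, -1.0], [-1.0, -0.003, 0.001]]
contact_force: [-0.5, -0.3, 0.0]
gripper_width: 1.002
```

Call:
move_arm(
  deltas=[
    [0,0,0,0,0,0,1],
    [0,0,0,0,0,0,1],
    [0,0,0,0,0,0,1],
    [0,0,0,0,0,0,1],
    [0.5,0,0,0,0,0,1],
    [1,0,0,0,0,0,1],
    [1,0,0,0,0,0,1],
    [1,0,0,0,0,0,1],
    [1,0,0,0,0,0,1],
    [1,0,0,0,0,0,1],
  ],
)

```text
time: 30.3
eef_pos: [0.4492, 0.0504, 0.0766]
tcp_rot: [[0.0, 1.0, -0.011], [0.0, -0.011, -1.0], [-1.0, 0.0, -0.0]]
contact_force: [1.4, 0.3, -0.2]
gripper_width: 1.001
```

Call:
move_arm(
  deltas=[
    [0.5,0,0,0,0,0,1],
    [1.5,0,0,0,0,0,1],
    [2.8,0,0,0,0,0,1],
    [4.2,0,0,0,0,0,1],
    [5.4,0,0,0,0,0,1],
    [6.2,0,0,0,0,0,1],
    [6.7,0,0,0,0,0,1],
    [6.9,0,0,0,0,0,1],
    [6.9,0,0,0,0,0,0.6],
    [6.9,0,0,0,0,0,0.3],
  ],
)

```text
time: 31.13
eef_pos: [0.4494, 0.0504, 0.0077]
tcp_rot: [[0.0, 1.0, -0.011], [0.0, -0.011, -1.0], [-1.0, 0.0, -0.0]]
contact_force: [0.5, 0.1, 0.2]
gripper_width: 0.89
```

Call:
move_arm(
  deltas=[
    [0,0,0,0,0,0,0.1],
    [0,0,0,0,0,0,0.0],
    [0,0,0,0,0,0,-0.1],
    [0,0,0,0,0,0,-0.15],
    [0,0,0,0,0,0,-0.3],
    [0,0,0,0,0,0,-0.5],
    [0,0,0,0,0,0,-0.7],
    [0,0,0,0,0,0,-1],
    [0,0,0,0,0,0,-1],
    [0,0,0,0,0,0,-1],
  ],
  newtons=15,
)

```text
time: 31.97
eef_pos: [0.4492, 0.0504, 0.0076]
tcp_rot: [[0.0, 1.0, -0.011], [-0.0, -0.011, -1.0], [-1.0, 0.0, 0.0]]
contact_force: [-0.3, 0.0, 1.5]
gripper_width: 0.424
```

Call:
move_arm(
  deltas=[
    [-0.5,0,0,0,0,0,-1],
    [-1.5,0,0,0,0,0,-1],
    [-3,0,0,0,0,0,-1],
    [-5,0,0,0,0,0,-1],
    [-7,0,0,0,0,0,-1],
    [-9,0,0,0,0,0,-1],
    [-10.5,0,0,0,0,0,-1],
    [-11.5,0,0,0,0,0,-1],
    [-12,0,0,0,0,0,-1],
    [-12,0,0,0,0,0,-1],
  ],
)

```text
time: 32.8
eef_pos: [0.4497, 0.0503, 0.1285]
tcp_rot: [[0.002, 1.0, -0.011], [0.0, -0.011, -1.0], [-1.0, 0.002, -0.0]]
contact_force: [0.0, -0.0, -1.9]
gripper_width: 0.424
```

Call:
move_arm(
  deltas=[
    [0,0.4,-0.4,0,0,0,-1],
    [0,1.3,-1.2,0,0,0,-1],
    [0,2.8,-2.5,0,0,0,-1],
    [0,4.6,-4.2,0,0,0,-1],
    [0,6.6,-6.0,0,0,0,-1],
    [0,8.6,-7.8,0,0,0,-1],
    [0,10.5,-9.5,0,0,0,-1],
    [0,12.0,-10.9,0,0,0,-1],
    [0,13.0,-11.8,0,0,0,-1],
    [0,13.3,-12.1,0,0,0,-1],
  ],
)

```text
time: 33.63
eef_pos: [0.5844, 0.1725, 0.126]
tcp_rot: [[-0.001, 1.0, -0.009], [0.001, -0.009, -1.0], [-1.0, -0.001, -0.001]]
contact_force: [0.2, -0.3, -0.7]
gripper_width: 0.422
```

Call:
move_arm(
  deltas=[
    [0,0,0,0,0,0,-1],
    [0,0,0,0,0,0,-1],
    [0,0,0,0,0,0,-1],
    [0.5,0,0,0,0,0,-1],
    [1.5,0,0,0,0,0,-1],
    [2.8,0,0,0,0,0,-1],
    [4,0,0,0,0,0,-1],
    [4.7,0,0,0,0,0,-1],
    [5,0,0,0,0,0,-1],
    [5,0,0,0,0,0,-1],
  ],
)

```text
time: 34.47
eef_pos: [0.5827, 0.1696, 0.0764]
tcp_rot: [[-0.002, 1.0, -0.011], [-0.001, -0.011, -1.0], [-1.0, -0.002, 0.001]]
contact_force: [0.5, 0.3, -0.7]
gripper_width: 0.421
```

Call:
move_arm(
  deltas=[
    [0,0,0,0,0,0,-1],
    [0.5,0,0,0,0,0,-1],
    [1.3,0,0,0,0,0,-1],
    [2.2,0,0,0,0,0,-1],
    [3,0,0,0,0,0,-1],
    [3.6,0,0,0,0,0,-1],
    [4,0,0,0,0,0,-1],
    [4.2,0,0,0,0,0,-1],
    [4.3,0,0,0,0,0,-1],
    [4.4,0,0,0,0,0,-1],
  ],
)

```text
time: 35.3
eef_pos: [0.5836, 0.17, 0.0335]
tcp_rot: [[0.0, 1.0, -0.011], [0.0, -0.011, -1.0], [-1.0, 0.0, -0.0]]
contact_force: [0.2, 0.3, -0.6]
gripper_width: 0.423
```

Place height is 0.0316, so about 2 mm remain.

Call:
move_arm(
  deltas=[
    [0.05,0,0,0,0,0,-1],
    [0.1,0,0,0,0,0,-1],
    [0.15,0,0,0,0,0,-1],
    [0.15,0,0,0,0,0,-0.15],
    [0.15,0,0,0,0,0,-0.05],
    [0.15,0,0,0,0,0,0.1],
    [0.15,0,0,0,0,0,0.3],
    [0.15,0,0,0,0,0,0.6],
    [0.15,0,0,0,0,0,0.8],
    [0.15,0,0,0,0,0,1],
  ],
)

```text
time: 36.13
eef_pos: [0.5835, 0.1699, 0.032]
tcp_rot: [[0.0, 1.0, -0.011], [0.0, -0.011, -1.0], [-1.0, 0.0, -0.0]]
contact_force: [-0.1, -0.1, -0.4]
gripper_width: 0.79
```

Call:
move_arm(
  deltas=[
    [0,0,0,0,0,0,1],
    [-0.3,0,0,0,0,0,1],
    [-1.5,0,0,0,0,0,1],
    [-3,0,0,0,0,0,1],
    [-5,0,0,0,0,0,1],
    [-7,0,0,0,0,0,1],
    [-9,0,0,0,0,0,1],
    [-11,0,0,0,0,0,1],
    [-13,0,0,0,0,0,1],
    [-15,0,0,0,0,0,1],
  ],
)

```text
time: 36.97
eef_pos: [0.5834, 0.17, 0.1842]
tcp_rot: [[0.001, 1.0, -0.011], [0.0, -0.011, -1.0], [-1.0, 0.001, -0.0]]
contact_force: [0.5, 0.4, 0.2]
gripper_width: 0.998
```

Call:
move_arm(
  deltas=[
    [0,-2,0,0,0,0,1],
    [0,-5,0,0,0,0,1],
    [0,-8,0,0,0,0,1],
    [0,-11,0,0,0,0,1],
    [0,-13,0,0,0,0,1],
    [0,-14,0,0,0,0,1],
    [0,-14,0,0,0,0,1],
    [0,-14,0,0,0,0,1],
    [0,-14,0,0,0,0,1],
    [0,-14,0,0,0,0,1],
  ],
)

```text
time: 37.8
eef_pos: [0.4451, 0.1715, 0.1821]
tcp_rot: [[0.001, 1.0, -0.012], [0.001, -0.012, -1.0], [-1.0, 0.001, -0.001]]
contact_force: [0.0, 0.7, 0.3]
gripper_width: 1.001
```

Run:
```python
from meas import *
C=[(.583,.1695),(.5916,.0598),(.6004,-.0498),(.609,-.1595)]
for n in ("side","top"):
    c=capture(n); cv2.imwrite(f"pics/{n}3.png",c["color"][...,::-1])
    W=cloud(c)
    for (x,y),r,h in zip(C,(.02,.023,.026,.029),(.034,.042,.052,.062)):
        d=np.hypot(W[...,0]-x,W[...,1]-y)
        print(n,rimfit(W-np.array([0,0,.024]),x,y,r,h),"zmax",np.nanmax(W[d<r][:,2]))
    print("ink",rimfit(W,.409,-.183,.023,.035))
```

```text
side (array([0.5839, 0.1709]), 112, np.float64(0.0008), array([0.5832, 0.1727])) zmax 0.0746530972936173
side (array([0.5915, 0.0601]), 170, np.float64(0.0009), array([0.591 , 0.0617])) zmax 0.08574747614868163
side (array([ 0.6011, -0.0476]), 237, np.float64(0.0011), array([ 0.6002, -0.0474])) zmax 0.09714485445751844
side (array([ 0.6095, -0.1587]), 41, np.float64(0.001), None) zmax 0.07730458812859425
ink (array([ 0.4102, -0.1819]), 65, np.float64(0.0016), array([ 0.3998, -0.1731]))
top (array([0.584 , 0.1701]), 16, np.float64(0.0006), array([0.5834, 0.1598])) zmax 0.07468695305426448
top (array([0.5915, 0.0596]), 35, np.float64(0.0007), array([0.5904, 0.0597])) zmax 0.08937993444501777
top (array([ 0.601 , -0.0482]), 56, np.float64(0.0005), array([ 0.6002, -0.0483])) zmax 0.09991448853470726
top (array([ 0.6088, -0.1598]), 101, np.float64(0.0007), array([ 0.6084, -0.1601])) zmax 0.11321650568641388
ink (array([ 0.4094, -0.1837]), 45, np.float64(0.001), array([ 0.4084, -0.1816]))
```

View pics/side3.png

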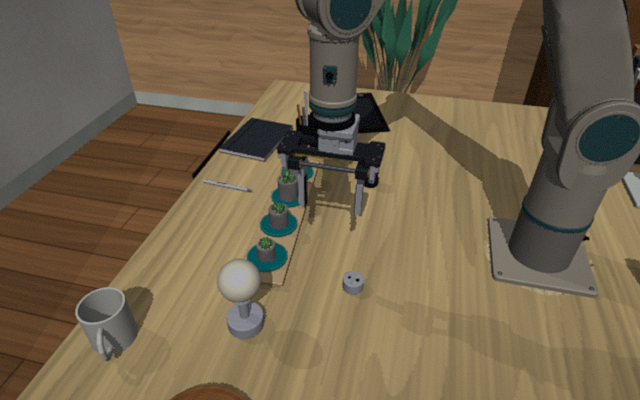

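View pics/top3.png

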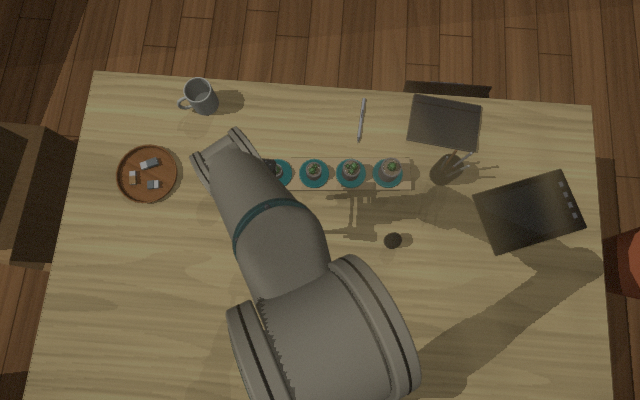

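All four stand upright on their coasters: top view px (280,173) partly hidden, (314,173), (351,173) and (389,171). The side view shows the globe, twin and cluster at (266,252), (278,218) and (288,188). The column is hidden there behind the gripper, but the top view shows it. The ink bottle is unmoved at (393,240).

Run:
```python
from h import *
s=manip.state();print(s["time"],s["joint_velocities"].round(2),s["contact_force"])
print(manip.close_job())
```

```text
37.9 [-0.05 -0.12 -0.17  0.49  0.01 -0.04 -0.08] [0.18389547 0.29584044 0.7827652 ]
the job is handed in; nothing more can be done
None
```

I set all four cacti out on the riser in order of height and handed the job in at 37.9 s of the 93 s allowed. Counted from the lamp, the row reads globe, twin, cluster, column. `close_job` gives no verdict, so the checks below are my own.

- **Centring:** the last camera fits put each pot within about 3 mm of my estimate of its coaster's centre. The two cameras differed by up to about 4–5 mm on the coaster centres themselves, well inside the 15 mm allowed.
- **Standing:** each plant's top measured at about its own height above the glass, and all four looked upright. In the last side view the gripper hid most of the column, so I checked it only in the top view.
- **Set-down:** I let each pot go less than 1 mm above the glass or just touching it. No tool force reading went above about 5 N.
- **Ink bottle:** it measured about 1 mm from its first position, which is within measuring error.
- **Robot:** it ended well clear of the plants, touching nothing.

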